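# Snap the chisel into its spring clips

### The job

Put the loose chisel away in the empty pair of spring clips: hold it level above them, press its handle straight down until it snaps past the lips of both clips, then stop pushing rather than ramming it against the board, and let go. It may point either way; leave the screwdriver where it lies.

Things in the scene. Friction and masses are not known exactly. Their poses are not given: they have to be found in the camera images.
- chisel: Loose wood chisel, 140 g: octagonal pale wooden handle 140 mm long, 30 mm across flats; brass ferrule; flat steel blade 20 mm wide, 4 mm thick. Origin: centre of the handle, half-way up, 15 mm above the bench as it lies on a flat, two flats upright at the sides. x runs along the handle towards the blade (tip 177 mm from the origin), z up. Grasp across the handle at the origin.
- clips_seat (a point): EMPTY pair of steel spring clips on a pale plywood board, 130x70x18 mm, fixed. Point: handle centre when home, 29 mm above the board, 47 above the bench, midway between the clips; x along the handle, z up. Clips: 16 mm wide, at x = -42 and +42 mm, tops flared, 35 mm above. Handle meets their lips about 30 mm above home, needs 15-20 N, is caught from 6 mm above, then drops onto a hard seat.
- fileclips_seat (a point): The same board and clips, but OCCUPIED by a file (wooden handle, flat dark steel blade); all fixed; not to be used. Point: centre of the file's handle, 47 mm above the bench; x towards the file's tip, z up.
- screwdriver: A screwdriver 200 mm long with a brown handle and a round steel shank, lying loose on the bench; a bystander. Its origin is on the bench under its middle, x along it to the tip.

How it is judged:
By the outcome, as a careful person would: the job done as asked, in the order asked, and still so for the second after the job is handed in, with the robot touching nothing.
It also fails if it takes over 40 s, if anything falls off the work surface, if the arm or the gripper's body presses on something with over 40 N, if the wrist force passes 120 N, or if a joint passes its speed limit or range.

### The arm

A 6-joint arm with a two-finger parallel gripper is mounted at the origin on the work surface. World frame = base frame: x ahead of the robot, y to its left, z up, the work surface at z = 0. Lengths are in m, angles in rad, forces in N, time in s.
With the tool pointing down it reaches from about 0.425 to 0.95 m from the base axis. Payload 3.5 kg.
Tool frame: the origin (TCP) lies between the finger pads; the fingertips stand 19 mm ahead of it and the grasp point (between the pads) is the TCP (ctrl.nose_length is the distance from the TCP to the fingertips, in m); z points along the fingers, y is the line along which they close (so a half turn about z gives the same grasp; the last joint's range is limited). The gripper opens to 85 mm and grips with 20 to 120 N. Pads are 22 mm wide; open, the fingers measure 114 mm over their backs; the gripper's body (76 mm by 85 mm) begins 54 mm behind the grasp point. The pads swing forward as they close: fully open they stand 13 mm farther back than shut.
Start: joints at [0.953, 0.286, 1.577, -0, 1.279, -0.15], TCP at [0.304, 0.602, 0.25] pointing down, gripper open.
Joint ranges: [-2.77, 2.77], [-0.9, 2.22], [0.21, 2.48], [-1.53, 4.67], [0.24, 2.81], [-2.84, 2.84]. Speed limits (rad/s): [2.79, 2.79, 3.14, 3.14, 3.14, 3.14].

### API

Orientations are given as a unit quaternion [x, y, z, w].
In Python, from plant import ctrl gives the robot as it stands.
- The arm moves only by the tool apply_moves, never from a script. Its argument "series" is a list of rows, each a list of 6 numbers: the shift along the world's x, y, z scaled (see below), then the turn, a rotation vector about the world's x, y, z scaled (see below). A call has 1 to 20 rows; each row is the pose to reach, as a shift and turn from the pose commanded when the call began; what a row does not reach only later rows make up. The controller multiplies each number of a shift by 0.8 m and each number of a turn by 45 degrees. A row lasts 1/8 s, in which the tool goes at most 62.5 mm and 10.7 degrees, less where a joint would pass 70% of its speed; a pose out of reach is approached as far as the arm can. A call with a number of a shift or a turn outside -1 to 1 is refused whole. A call with a gripper value outside its range is refused whole. "jaw" is the opening, from 0 (shut) to 1 (fully open), set as the call begins (left out, the last holds). The fingers move at their own pace and stop on an object; "squeeze" is the grip in N (left out, the last holds). Time passes only in rows, so rows that repeat a pose let the fingers close. It gives the time, the measured TCP pose, the force, the opening and the grip force at its end, in the units of the state.
- ctrl.get_state(): the state, without advancing time (a new reading comes with each control period).
- ctrl.read_camera(name): name is "side" or "top"; returns the picture (400x640x3 uint8, red, green, blue); there is no depth.
- ctrl.get_calibration(name): a dict with "fx", "fy", "cx", "cy" (pixels), "dist_coeffs" ([k1, k2, p1, p2, k3] as OpenCV has them; the pictures are not rectified), "xyz" and "orientation" of the camera in the world. Camera axes: x right, y up, looking along -z (the intrinsics and any distortion apply to the point x, -y, -z); pixel columns grow to the right and rows downward; lengths in m; the calibration is good to about 2 mm. A picture is of the moment at which its call begins. get_calibration takes no time and is no camera call.
- ctrl.sign_off(): hands the job in; it is judged then, once.
Trained networks look in the newest picture that a camera, given by its name, has taken for a name from the list of things; names that differ only in an ending like _2 or _b are one class to them, and where a whole thing is asked for, a point or a joint stands for the part that bears it (a point fixed in the world has none). Each returns a list of dicts, best first, with "p" (0 to 1); they miss things now and then, are a little off and sometimes report something else, mostly with a low value. They report only what shows in the picture. A call takes as long as a camera call.
- ctrl.boxes_of(thing, camera): "xy" ([column, row] as shares, 0 to 1, of the picture: columns of its width, rows of its height, amid what is visible of it).
- ctrl.silhouettes(thing, camera): "pixels" (400x640 bool, what is visible of it) and "xy" ([column, row] as shares, 0 to 1, of the picture: columns of its width, rows of its height, amid what is visible of it).
The state is a dict: "time": time; "qpos": joint angles; "dq": joint speeds; "joint_efforts": joint torques, N m; "eef_pos": TCP position; "tcp_rot": TCP orientation; "contact_force": force on the tool from outside, world axes, zero at the start; "wrist_torque": the same for the moment, N m; "opening": opening from 0.0 (shut) to 1.0 (fully open); "finger_force": force on a finger pad.
Only numpy, scipy, OpenCV 4.12 (cv2) and the standard library are available. Lean on these libraries where they do the work, as an engineer would, in place of code of your own. Each camera call takes 0.05 s, during which the arm holds its last target. There are 200 camera calls.

## Working session

There is one attempt and no reset: what is moved stays moved. The work goes in short steps, Python scripts to look and compute and a tool call to move; the robot and the scene stay as the last step left them, time stands still between calls to the robot, and variables do not carry over. Pictures are saved under pics/ and viewed, at most 10 in all, crops included, and the job is handed in when it is done.

Besides the shell and the picture viewer there is one more tool, called after "Request:" as name([rows], argument=value, ...), one row to a line, values as JSON. apply_moves: Moves the arm, as the interface text tells. Shifts and turns lie within -1 to 1; 1 stands for 0.8 m of shift or 45 degrees of turn. Its arguments: {"type":"object","properties":{"series":{"type":"array"},"jaw":{"type":"number"},"squeeze":{"type":"number"}},"required":["series"]}

```bash
mkdir -p pics; cat > h.py <<'E'
import numpy as np, cv2
from scipy.spatial.transform import Rotation as R
from plant import ctrl
def ray(cam,uv):
    c=ctrl.get_calibration(cam);K=np.array([[c['fx'],0,c['cx']],[0,c['fy'],c['cy']],[0,0,1]])
    p=cv2.undistortPoints(np.array(uv,float).reshape(-1,1,2),K,np.array(c['dist_coeffs'],float)).reshape(-1,2)
    d=np.c_[p[:,0],-p[:,1],-np.ones(len(p))]
    return np.array(c['xyz']),R.from_quat(c['orientation']).apply(d)
def atz(cam,uv,z):
    o,d=ray(cam,uv); return o+d*((z-o[2])/d[:,2])[:,None]
def proj(cam,X):
    c=ctrl.get_calibration(cam);K=np.array([[c['fx'],0,c['cx']],[0,c['fy'],c['cy']],[0,0,1]])
    q=R.from_quat(c['orientation']).inv().apply(np.atleast_2d(X)-np.array(c['xyz']))*[1,-1,-1]
    return cv2.projectPoints(q,np.zeros(3),np.zeros(3),K,np.array(c['dist_coeffs'],float))[0].reshape(-1,2)
def save(cam,n,box=None,s=1):
    im=ctrl.read_camera(cam)
    if box: im=im[box[1]:box[3],box[0]:box[2]]
    cv2.imwrite('pics/'+n,cv2.resize(im[:,:,::-1],None,fx=s,fy=s,interpolation=cv2.INTER_CUBIC))
E
python3 - <<'E'
from h import *
for c in('top','side'):
    save(c,c+'1.png'); k=ctrl.get_calibration(c); print(c,k['xyz'],k['fx'],R.from_quat(k['orientation']).as_matrix()[:,2].round(2))
    for t in('chisel','clips_seat','fileclips_seat','screwdriver'):
        for d in ctrl.silhouettes(t,c)[:3]:
            m=d['pixels'];ys,xs=np.nonzero(m)
            if len(xs)<5: print(t,d['p'],'small');continue
            (ctr,wh,a)=cv2.minAreaRect(np.c_[xs,ys].astype(np.float32)); print(t,round(d['p'],2),np.array(d['xy'])*[640,400],len(xs),np.round(ctr),np.round(wh),round(a))
print(ctrl.get_state())
E
```

```text
top [0.40668473 0.01355098 1.02450053] 469.32345958156156 [-0.08  0.02  1.  ]
chisel 0.81 [472.128 200.08 ] 1449 [471. 190.] [113.  16.] 76
clips_seat 0.79 [169.408 180.   ] 2123 [169. 182.] [39. 60.] 6
clips_seat 0.24 [370.816 203.   ] 709 [370. 189.] [91. 13.] 76
screwdriver 0.62 [372.8  207.68] 646 [369. 188.] [91. 12.] 76
side [-0.13076737 -0.59822861  0.7316624 ] 428.5315404787996 [-0.59 -0.54  0.61]
chisel 0.6 [424.512 294.88 ] 1164 [428. 289.] [17. 87.] 26
clips_seat 0.7 [242.432 169.32 ] 1073 [239. 169.] [34. 45.] 63
screwdriver 0.76 [345.472 249.   ] 449 [349. 242.] [12. 59.] 32
{'time': 0.5, 'qpos': array([ 9.53001958e-01,  2.86309632e-01,  1.57674092e+00,  7.65453399e-07,
        1.27860683e+00, -1.50000185e-01]), 'dq': array([-5.97711296e-04,  1.29619339e-04,  4.87702689e-05,  5.61354039e-04,
       -4.10136685e-04, -3.92162145e-04]), 'joint_efforts': array([ 7.31736545e-04, -4.05455160e+01, -2.92557603e+01, -7.05461119e-06,
        1.11448633e-03, -3.60168599e-06]), 'eef_pos': array([0.30432478, 0.60246837, 0.25029624]), 'tcp_rot': array([ 2.31770357e-01,  9.72770528e-01, -2.98734883e-05, -1.24623336e-05]), 'contact_force': array([0.01213398, 0.53071423, 0.09870273]), 'wrist_torque': array([-0.02371898,  0.00626088, -0.01736576]), 'finger_force': 0.0, 'opening': 1.0046772286596772}
```

View pics/top1.png

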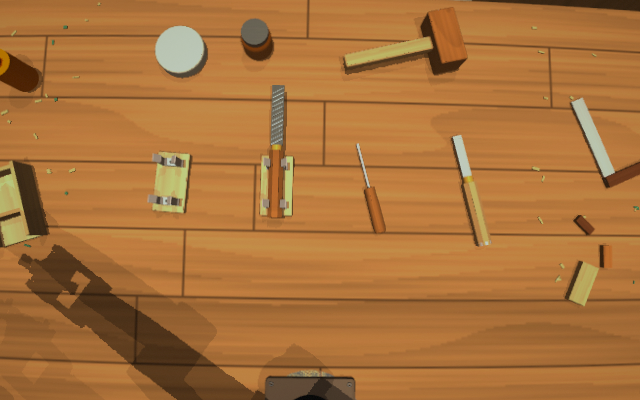

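View pics/side1.png

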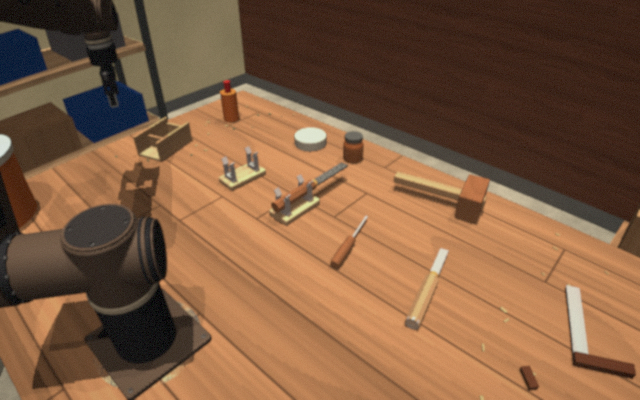

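The top view shows the chisel, handle about (466,178) to (484,244) with its blade up to (458,137), and the screwdriver at (370,190). The empty clips are at (170,182) and the file's clips at (277,185).

```bash
python3 - <<'E'
from h import *
im=ctrl.read_camera('top')
d=ctrl.silhouettes('chisel','top')[0]['pixels'].astype(np.uint8)
ys,xs=np.nonzero(d);P=atz('top',np.c_[xs,ys],0.02)[:,:2]
vx,vy,x0,y0=cv2.fitLine(P.astype(np.float32),cv2.DIST_HUBER,0,.001,.001).ravel()
u=np.array([vx,vy]);u*=np.sign(u[0]);s=(P-[x0,y0])@u
print('axis',u,np.degrees(np.arctan2(u[1],u[0])),'len',np.ptp(s))
for f in(-70-s.min()*0,):
    b=np.array([x0,y0])+u*s.min();t=np.array([x0,y0])+u*s.max();print('butt',b,'tip',t,'origin',b+u*.07,t-u*.177)
a=im[145:220,140:200];b=im[130:250,440:500]
a=cv2.resize(a,None,fx=6,fy=6,interpolation=cv2.INTER_CUBIC);b=cv2.resize(b,None,fx=4,fy=4,interpolation=cv2.INTER_CUBIC)
H=max(len(a),len(b));o=np.zeros((H,a.shape[1]+b.shape[1],3),np.uint8);o[:len(a),:a.shape[1]]=a;o[:len(b),a.shape[1]:]=b
cv2.imwrite('pics/z.png',o[:,:,::-1])
E
```

```text
axis [0.96862876 0.2485122 ] 14.389488 len 0.24642977558514353
butt [ 0.38071717 -0.37273624] tip [ 0.61941614 -0.31149544] origin [ 0.44852118 -0.35534039] [ 0.44796885 -0.3554821 ]
```

View pics/z.png

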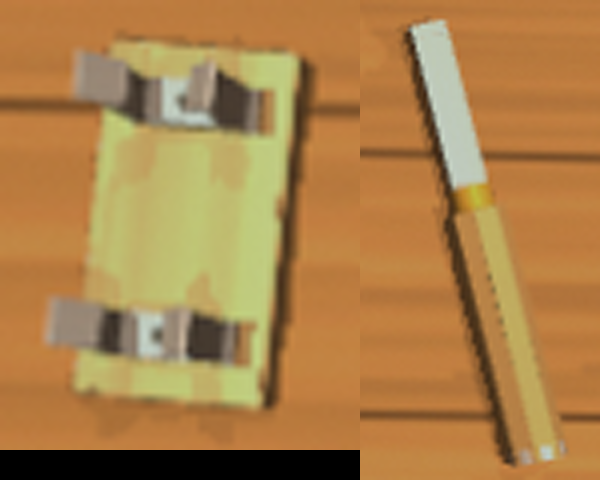

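The close-up shows the board's corners, clip plates at zoom (182,100) and (152,335), and the chisel lying on a flat.

```bash
python3 - <<'E'
from h import *
z=np.array([(110,38),(300,52),(265,408),(75,392)],float)
P=atz('top',(z+.5)/6-.5+[140,145],.018)[:,:2];print(P.round(4),P.mean(0))
for i in range(4):print(np.linalg.norm(P[i]-P[(i+1)%4]).round(4))
a=(P[0]+P[1]-P[2]-P[3]);print('yaw',np.degrees(np.arctan2(a[1],a[0])))
a=P[1]-P[0]+P[2]-P[3];print('yaw',np.degrees(np.arctan2(-a[0]*-1,-a[1])))
z=np.array([(182,100),(152,335)],float)
Q=atz('top',(z+.5)/6-.5+[140,145],.022)[:,:2];print('plates',Q,Q.mean(0),np.linalg.norm(Q[0]-Q[1]),np.degrees(np.arctan2(*(Q[0]-Q[1])[::-1])))
# side close-up of clips w/ predicted board corners
im=ctrl.read_camera('side')[130:210,200:300]
im=cv2.resize(im,None,fx=7,fy=7,interpolation=cv2.INTER_CUBIC)
for c in np.c_[P,np.full(4,.018)]:
    p=(proj('side',c)[0]-[200,130]+.5)*7; cv2.drawMarker(im,tuple(int(v) for v in p),(255,0,0),0,12,1)
for k in range(2):
    p=(proj('side',[*Q[k],.047])[0]-[200,130]+.5)*7; cv2.drawMarker(im,tuple(int(v) for v in p),(0,0,255),0,12,1)
cv2.imwrite('pics/s2.png',im[:,:,::-1])
E
```

```text
[[0.5731 0.3394]
 [0.5691 0.27  ]
 [0.4404 0.2777]
 [0.4449 0.3464]] [0.50685241 0.30835502]
0.0694
0.1289
0.0688
0.1284
yaw -3.269303336111326
yaw -3.5006640637610573
plates [[0.55029734 0.31092127]
 [0.46557446 0.31816831]] [0.5079359  0.31454479] 0.08503226002294882 -4.889075121943721
```

View pics/s2.png

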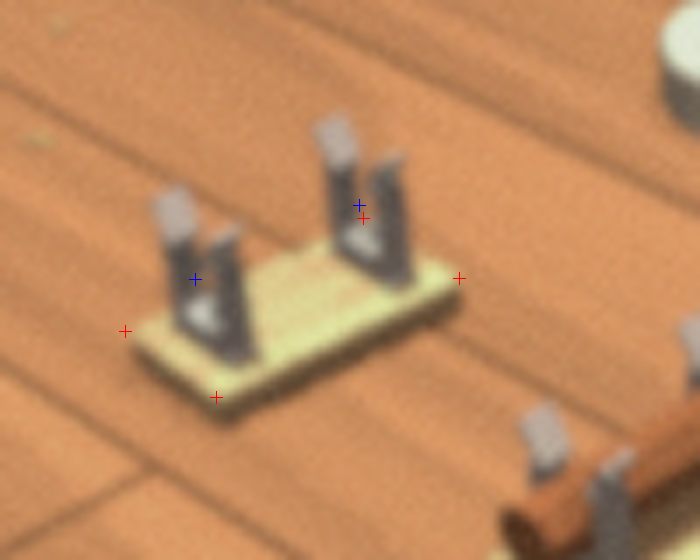

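Request:
apply_moves([
  [0.245,-0.7525,0,0,0,0.916],
  [0.245,-0.7525,0,0,0,0.916],
  [0.245,-0.7525,0,0,0,0.916],
  [0.245,-0.7525,0,0,0,0.916],
  [0.245,-0.7525,0,0,0,0.916],
  [0.245,-0.7525,0,0,0,0.916],
  [0.245,-0.7525,0,0,0,0.916],
  [0.245,-0.7525,0,0,0,0.916],
  [0.245,-0.7525,0,0,0,0.916],
  [0.245,-0.7525,0,0,0,0.916],
  [0.245,-0.7525,0,0,0,0.916],
  [0.245,-0.7525,0,0,0,0.916],
  [0.245,-0.7525,0,0,0,0.916],
  [0.245,-0.7525,0,0,0,0.916],
], jaw=1)

```text
time: 2.4
eef_pos: [0.5, 0.002, 0.2503]
tcp_rot: [-0.127, 0.992, 0.0, -0.0]
contact_force: [0.5, -0.1, 0.3]
opening: 1.001
finger_force: 0.0
```

Request:
apply_moves([
  [-0.065,-0.445,0,0,0,0],
  [-0.065,-0.445,0,0,0,0],
  [-0.065,-0.445,0,0,0,0],
  [-0.065,-0.445,0,0,0,0],
  [-0.065,-0.445,0,0,0,0],
  [-0.065,-0.445,0,0,0,0],
  [-0.065,-0.445,0,0,0,0],
  [-0.065,-0.445,-0.19,0,0,0],
  [-0.065,-0.445,-0.19,0,0,0],
  [-0.065,-0.445,-0.19,0,0,0],
  [-0.065,-0.445,-0.19,0,0,0],
  [-0.065,-0.445,-0.19,0,0,0],
])

```text
time: 3.9
eef_pos: [0.4497, -0.3554, 0.1002]
tcp_rot: [-0.126, 0.992, -0.001, 0.001]
contact_force: [0.3, 0.1, 0.7]
opening: 1.003
finger_force: 0.0
```

```bash
python3 - <<'E'
from h import *
s=ctrl.get_state();print(s['eef_pos'],s['qpos'],s['tcp_rot'],ctrl.nose_length)
save('side','s3.png',(380,180,500,350),3.5)
E
```

```text
[ 0.44967951 -0.35539272  0.1001856 ] [-8.45822602e-01  2.34621002e-01  1.93708374e+00  1.38020923e-04
  9.67034501e-01 -2.66987759e+00] [-1.26252268e-01  9.91997140e-01 -1.14681320e-03  8.50615117e-04] 0.019
```

View pics/s3.png

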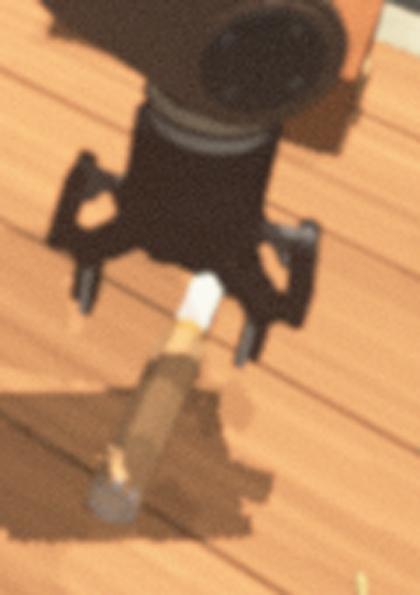

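The gripper is above the chisel with the fingers either side of its handle. Descend, then grip.

Request:
apply_moves([
  [-0.002,0,-0.05,0,0,0],
  [-0.002,0,-0.08,0,0,0],
  [-0.002,0,-0.098,0,0,0],
  [-0.002,0,-0.098,0,0,0],
  [-0.002,0,-0.098,0,0,0],
])

```text
time: 4.58
eef_pos: [0.4477, -0.3565, 0.0215]
tcp_rot: [-0.126, 0.992, -0.001, 0.001]
contact_force: [-0.3, -0.2, -0.0]
opening: 1.001
finger_force: 0.0
```

Request:
apply_moves([
  [0,0,0,0,0,0],
  [0,0,0,0,0,0],
  [0,0,0,0,0,0],
  [0,0,0,0,0,0],
  [0,0,0,0,0,0],
  [0,0,0,0,0,0],
  [0,0,0,0,0,0],
  [0,0,0,0,0,0],
], jaw=0, squeeze=80)

```text
time: 5.58
eef_pos: [0.4472, -0.356, 0.0206]
tcp_rot: [-0.125, 0.992, -0.001, 0.0]
contact_force: [0.2, -0.5, 6.2]
opening: 0.332
finger_force: 80.5
```

Request:
apply_moves([
  [0,0,0.07,0,0,0],
  [0,0,0.14,0,0,0],
  [0,0,0.21,0,0,0],
  [0,0,0.28,0,0,0],
  [0.07,0.07,0.28,0,0,-0.05],
  [0.09,0.14,0.28,0,0,-0.1],
  [0.09,0.21,0.28,0,0,-0.15],
  [0.09,0.28,0.28,0,0,-0.2],
  [0.09,0.35,0.28,0,0,-0.25],
  [0.09,0.42,0.28,0,0,-0.3],
  [0.09,0.49,0.28,0,0,-0.35],
  [0.08,0.56,0.28,0,0,-0.396],
  [0.075,0.63,0.28,0,0,-0.396],
  [0.075,0.7,0.28,0,0,-0.396],
  [0.075,0.77,0.28,0,0,-0.396],
  [0.075,0.83,0.28,0,0,-0.396],
  [0.075,0.83,0.28,0,0,-0.396],
  [0.075,0.83,0.28,0,0,-0.396],
  [0.075,0.83,0.28,0,0,-0.396],
  [0.075,0.83,0.28,0,0,-0.396],
])

```text
time: 8.07
eef_pos: [0.5069, 0.3074, 0.2439]
tcp_rot: [0.031, 1.0, -0.0, -0.0]
contact_force: [0.4, -0.1, -1.9]
opening: 0.332
finger_force: 79.8
```

```bash
python3 - <<'E'
from h import *
s=ctrl.get_state();r=R.from_quat(s['tcp_rot']).as_matrix();print(s['eef_pos'],r.round(4),s['contact_force'],s['wrist_torque'],s['opening'],s['finger_force'])
top=ctrl.read_camera('top'); 
for c in('top','side'):
  L=ctrl.silhouettes('chisel',c)
  for d in L[:2]:
    ys,xs=np.nonzero(d['pixels']);print(c,d['p'],len(xs),xs.min(),xs.max(),ys.min(),ys.max())
a=cv2.resize(top[60:240,90:260],None,fx=2.3,fy=2.3,interpolation=cv2.INTER_CUBIC)
si=ctrl.read_camera('side'); b=cv2.resize(si[50:230,160:330],None,fx=2.3,fy=2.3,interpolation=cv2.INTER_CUBIC)
cv2.imwrite('pics/h4.png',np.hstack([a,b])[:,:,::-1])
E
```

```text
[0.50691798 0.30738881 0.24385352] [[-9.981e-01  6.100e-02 -2.000e-04]
 [ 6.100e-02  9.981e-01 -2.000e-04]
 [ 2.000e-04 -2.000e-04 -1.000e+00]] [ 0.40408546 -0.08885841 -1.8565406 ] [ 0.02475911  0.00971914 -0.02920327] 0.33181548322560994 79.82279609888792
top 0.7 1729 127 151 65 207
side 0.96 955 405 441 259 328
```

View pics/h4.png

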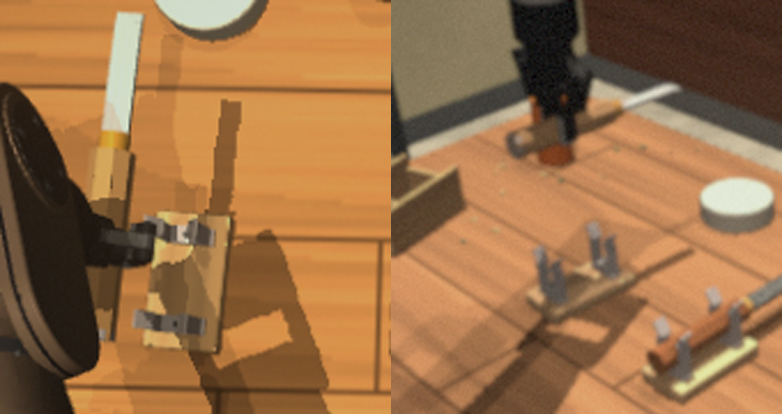

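The chisel is held level, blade pointing away, with the clips just right of and below it. I'll measure its pose in the hand, then descend to just above the lips.

Request:
apply_moves([
  [0,0,-0.06,0,0,0],
  [0,0,-0.12,0,0,0],
  [0,0,-0.165,0,0,0],
  [0,0,-0.165,0,0,0],
  [0,0,-0.165,0,0,0],
])

```text
time: 8.9
eef_pos: [0.5079, 0.3089, 0.1137]
tcp_rot: [0.03, 1.0, 0.001, 0.001]
contact_force: [0.4, 0.4, -1.7]
opening: 0.332
finger_force: 79.8
```

```bash
python3 - <<'E'
from h import *
s=ctrl.get_state();t=s['eef_pos'];print(t,s['contact_force'],s['wrist_torque'])
top=ctrl.read_camera('top');d=ctrl.silhouettes('chisel','top')[0];print(d['p'])
ys,xs=np.nonzero(d['pixels']);P=atz('top',np.c_[xs,ys],t[2]-.0056)[:,:2]
k=P[:,0]>t[0]+.085;B=P[k]   # blade
vx,vy,x0,y0=cv2.fitLine(B.astype(np.float32),cv2.DIST_HUBER,0,.001,.001).ravel()
print('blade yaw',np.degrees(np.arctan(vy/vx)),'y at tcp x',y0+(t[0]-x0)*vy/vx,'tip x',P[:,0].max(),'-> origin x',P[:,0].max()-.177)
si=ctrl.read_camera('side')
a=cv2.resize(top[80:240,110:240],None,fx=3,fy=3,interpolation=cv2.INTER_CUBIC)
b=cv2.resize(si[80:240,180:310],None,fx=3,fy=3,interpolation=cv2.INTER_CUBIC)
cv2.imwrite('pics/h5.png',np.hstack([a,b])[:,:,::-1])
E
```

```text
[0.50792899 0.30889067 0.11374828] [ 0.3582745   0.35095534 -1.69657939] [-0.07532387  0.00231021 -0.02358746]
0.92
blade yaw -3.9069717 y at tcp x 0.3101362356763512 tip x 0.6879896015635962 -> origin x 0.5109896015635962
```

View pics/h5.png

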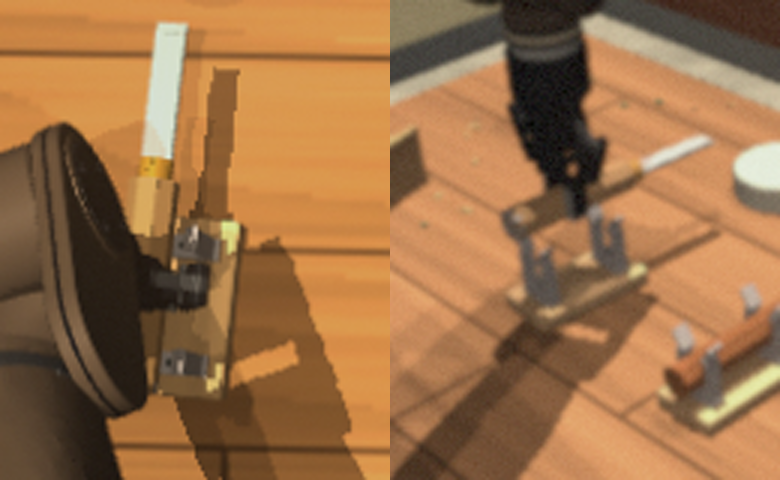

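The chisel is level over both clips. Correct about 2 mm in y, 3 mm in x, and approach the lips.

Request:
apply_moves([
  [-0.004,-0.002,0,0,0,0],
  [-0.004,-0.002,-0.01,0,0,0],
  [-0.004,-0.002,-0.02,0,0,0],
  [-0.004,-0.002,-0.03,0,0,0],
  [-0.004,-0.002,-0.03,0,0,0],
])

```text
time: 9.68
eef_pos: [0.5033, 0.3071, 0.0872]
tcp_rot: [0.03, 1.0, 0.0, -0.0]
contact_force: [-0.3, 1.5, -2.1]
opening: 0.336
finger_force: 79.9
```

Request:
apply_moves([
  [0,0,-0.004,0,0,0],
  [0,0,-0.008,0,0,0],
  [0,0,-0.012,0,0,0],
  [0,0,-0.012,0,0,0],
])

```text
time: 10.18
eef_pos: [0.5058, 0.3076, 0.0814]
tcp_rot: [0.029, 1.0, 0.001, 0.003]
contact_force: [0.3, 1.5, 8.5]
opening: 0.332
finger_force: 81.2
```

Request:
apply_moves([
  [0,0,-0.003,0,0,0],
  [0,0,-0.006,0,0,0],
  [0,0,-0.009,0,0,0],
  [0,0,-0.009,0,0,0],
])

```text
time: 10.68
eef_pos: [0.5066, 0.3075, 0.0741]
tcp_rot: [0.029, 1.0, 0.001, 0.004]
contact_force: [2.1, 1.5, 3.6]
opening: 0.334
finger_force: 80.5
```

Request:
apply_moves([
  [0,0,-0.003,0,0,0],
  [0,0,-0.006,0,0,0],
  [0,0,-0.006,0,0,0],
])

```text
time: 11.05
eef_pos: [0.5043, 0.307, 0.0666]
tcp_rot: [0.03, 1.0, 0.0, 0.001]
contact_force: [2.6, 2.2, 3.6]
opening: 0.334
finger_force: 80.5
```

Request:
apply_moves([
  [0,0,-0.003,0,0,0],
  [0,0,-0.006,0,0,0],
  [0,0,-0.006,0,0,0],
])

```text
time: 11.42
eef_pos: [0.5011, 0.3076, 0.0584]
tcp_rot: [0.03, 1.0, 0.001, -0.002]
contact_force: [2.7, 8.3, -7.3]
opening: 0.331
finger_force: 79.3
```

Request:
apply_moves([
  [0,0,-0.003,0,0,0],
  [0,0,-0.006,0,0,0],
  [0,0,-0.006,0,0,0],
])

```text
time: 11.8
eef_pos: [0.5017, 0.3077, 0.0547]
tcp_rot: [0.03, 1.0, 0.001, -0.002]
contact_force: [1.6, 6.5, -1.4]
opening: 0.331
finger_force: 79.9
```

Request:
apply_moves([
  [0,0,-0.001,0,0,0],
  [0,0,-0.002,0,0,0],
  [0,0,-0.002,0,0,0],
])

```text
time: 12.18
eef_pos: [0.5019, 0.3077, 0.0535]
tcp_rot: [0.03, 1.0, 0.001, -0.002]
contact_force: [1.0, 6.6, -0.4]
opening: 0.331
finger_force: 80.2
```

```bash
python3 - <<'E'
from h import *
s=ctrl.get_state();print(s['eef_pos'],s['contact_force'],s['wrist_torque'],R.from_quat(s['tcp_rot']).as_matrix()[:,2])
save('side','s6.png',(190,90,310,220),4)
E
```

```text
[0.50186961 0.30772926 0.05354394] [ 0.98377239  6.59030893 -0.37109441] [ 1.06002763 -0.01194586 -0.05820991] [-0.00330018  0.00157377 -0.99999332]
```

View pics/s6.png

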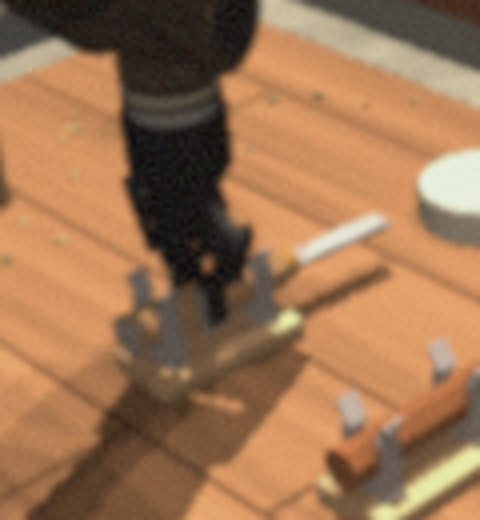

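Handle sits low between both clips' legs, just touching the seat. Release, then retreat straight up.

Request:
apply_moves([
  [0,0,0,0,0,0],
  [0,0,0,0,0,0],
  [0,0,0,0,0,0],
  [0,0,0,0,0,0],
  [0,0,0,0,0,0],
  [0,0,0,0,0,0],
  [0,0,0,0,0,0],
], jaw=1)

```text
time: 13.1
eef_pos: [0.5036, 0.3069, 0.0552]
tcp_rot: [0.03, 1.0, 0.0, 0.0]
contact_force: [-0.3, 0.6, 0.1]
opening: 1.0
finger_force: 0.0
```

Request:
apply_moves([
  [0,0,0.02,0,0,0],
  [0,0,0.05,0,0,0],
  [0,0,0.1,0,0,0],
  [0,0,0.16,0,0,0],
  [0,0,0.22,0,0,0],
  [0,0.06,0.28,0,0,0],
  [0,0.13,0.3,0,0,0],
  [0,0.2,0.3,0,0,0],
  [0,0.27,0.3,0,0,0],
  [0,0.27,0.3,0,0,0],
  [0,0.27,0.3,0,0,0],
])

```text
time: 14.48
eef_pos: [0.5034, 0.5228, 0.2957]
tcp_rot: [0.029, 1.0, -0.0, 0.0]
contact_force: [-0.6, 1.1, 0.3]
opening: 0.999
finger_force: 0.0
```

```bash
python3 - <<'E'
from h import *
top=ctrl.read_camera('top');si=ctrl.read_camera('side')
d=ctrl.silhouettes('chisel','top')[0];ys,xs=np.nonzero(d['pixels']);P=atz('top',np.c_[xs,ys],.047)[:,:2]
print(d['p'],P.min(0),P.max(0),'length',np.ptp(P[:,0]))
a=cv2.resize(top[90:230,120:240],None,fx=3.3,fy=3.3,interpolation=cv2.INTER_CUBIC)
b=cv2.resize(si[90:230,190:310],None,fx=3.3,fy=3.3,interpolation=cv2.INTER_CUBIC)
# predicted axis end points when home (butt and tip) in the side view
u=np.array([np.cos(-.06),np.sin(-.06),0]);c=np.array([.507,.308,.047])
for k in(-.07,.177):
    p=(proj('side',c+k*u)[0]-[190,90]+.5)*3.3;cv2.drawMarker(b,tuple(int(v) for v in p),(255,0,0),0,10,1)
cv2.imwrite('pics/h7.png',np.hstack([a,b])[:,:,::-1])
E
```

```text
0.81 [0.43565112 0.28733614] [0.68069604 0.32903995] length 0.24504491386591332
```

View pics/h7.png

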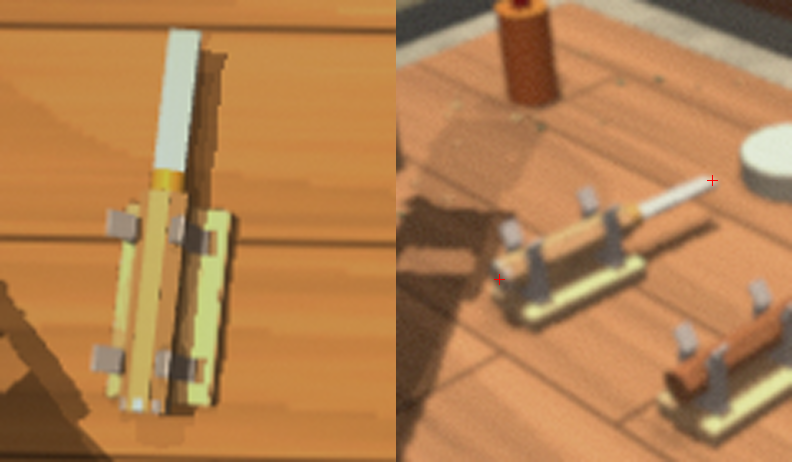

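The chisel lies along both clips and the robot is clear. One last close-up to confirm the seated height.

```bash
python3 - <<'E'
from h import *
si=ctrl.read_camera('side');f=8
b=cv2.resize(si[135:200,210:285],None,fx=f,fy=f,interpolation=cv2.INTER_CUBIC);raw=b.copy()
th=np.linspace(0,2*np.pi,9)+np.pi/8
for h,col in((0,(255,0,0)),(.008,(0,0,255))):
    yaw=-.062;u=np.array([np.cos(yaw),np.sin(yaw),0]);v=np.array([-u[1],u[0],0]);c=np.array([.5055,.3075,.047+h])
    for k in(-.07,.07):
        X=[c+k*u+.01624*(np.cos(t)*v+np.sin(t)*np.array([0,0,1])) for t in th]
        p=((proj('side',X)-[210,135]+.5)*f).astype(int);cv2.polylines(b,[p],True,col,1)
cv2.imwrite('pics/s8.png',b[:,:,::-1])
E
```

```text
(no output)
```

View pics/s8.png

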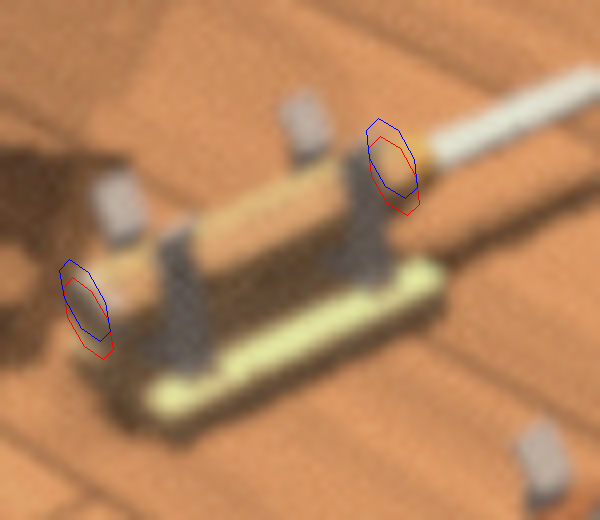

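The handle's top edge lies along the home outline (red) rather than the 8 mm-high one (blue). That agrees with the forces: lips met about 30 mm above home, a downward pull from about 6 mm, and release about 1 mm above the seat.

```bash
python3 -c "
from plant import ctrl
print(ctrl.sign_off())"
```

```text
the job is handed in; nothing more can be done
None
```

The chisel is snapped into the empty pair of clips and released, with the gripper clear and the screwdriver not moved; I handed the job in at about 15 s on the robot's clock, with no verdict returned.

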